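# Lay out a honing place for the gouges

### The job

Lay out the honing place on the carving bench around the cork block and the flat blue tin, leaving those two where they lie: put the slip stone lengthwise on the middle of the cork block, put the tall limewood test block upright as it stands on the middle of the tin's lid, and lay the limewood strip on the bench crosswise in front of the cork block (on the robot's side), centred on the block with about a thumb's width (20 mm) between them. Last of all, when these three are in place, stand the oil bottle upright on the bench midway between the cork block and the tin. Leave the flatter limewood block where it is.

Things in the scene. Friction and masses are not known exactly. Their poses are not given: they have to be found in the camera images.
- cork_block: Brown cork sanding block, 62 (x) x 105 (y) x 34 (z) mm, 0.2 kg, loose, on the right-hand bench's bare boards (z = 0) next to the blue tin, not the cork block far back on the carpet. Origin: centre of its underside; y along its length. Its length points away from the robot within 0.12 rad, +y end towards the robot. Leave it there (to 25 mm).
- tin: Closed flat blue tin box, 75 (x) x 121 (y) x 24 (z) mm, lid fixed shut, 0.3 kg, loose. Origin: centre of its underside; y along its length. It lies beside the cork block, side by side and parallel with it, to its left or to its right, centres about 160 mm apart (clear gap about 90 mm). The flat lid's top is at z = 24 mm. Leave it there (to 25 mm).
- slip_stone: Grey slip stone with rounded edges, a flat bar 30 (x) x 100 (y) x 12 (z) mm, about 0.09 kg. Origin: centre of its underside; y along its length. Starts flat on the bare boards (z = 0) of the left-hand table, along its near and right edges, outside the felt mat.
- wood_strip: Limewood strip, the longest and thinnest of the pale wooden pieces, 28 (x) x 120 (y) x 18 (z) mm, about 0.05 kg. Origin: centre of its underside; y along its length. Starts flat on the bare boards (z = 0) of the left-hand table, along its near and right edges, outside the felt mat.
- oil_bottle: Pale yellow oil bottle with a red pointed cap, standing: round body 41 mm in diameter up to z = 86 mm, cap 20 mm in diameter up to 118 mm, about 0.1 kg, rigid and closed. Origin: centre of its underside; z up. Starts on the bare boards (z = 0) of the left-hand table, along its near and right edges, outside the felt mat; not the bottles far back.
- test_block: Limewood test block, a small stubby pale block, taller than the flatter block, 50 (x) x 62 (y) x 45 (z) mm, about 0.06 kg. Origin: centre of its underside; z up. Starts on the bare boards (z = 0) of the left-hand table, along its near and right edges, outside the felt mat; not the pale blocks on the mat or far back.
- flat_block: Flatter limewood block that is not needed, 46 (x) x 85 (y) x 32 (z) mm. Origin: centre of its underside. On a 6 mm thick grey felt mat on the left-hand table, beside a much bigger pale block that is fixed; to be left alone (it may shift less than 25 mm).
Things that resemble listed ones, but are neither listed nor needed, are in the scene too. Leave any yellow look-alike of the test_block alone.

How it is judged:
By the outcome, as a careful person would: the job done as asked, in the order asked, and still so for the second after the job is handed in, with the robot touching nothing.
It also fails if it takes over 128 s, if anything falls off the work surface, if the arm or the gripper's body presses on something with over 40 N, if the wrist force passes 120 N, or if a joint passes its speed limit or range.

### The arm

A 7-joint arm with a two-finger parallel gripper is mounted at the origin on a cart in front of the work surface, level with it; the furniture and walls round the work are solid. World frame = base frame: x ahead of the robot, y to its left, z up, the work surface at z = 0. Lengths are in mm, angles in rad, forces in N, time in s.
With the tool pointing down it reaches from about 425 to 875 mm from the base axis. Payload 4.7 kg.
Tool frame: the origin (TCP) lies at the very end of the fingers, on their centre line; the grasp point (between the pads) lies 19 mm behind it (env.hold_point_z is the distance from the TCP to the grasp point, in mm); z points along the fingers, y is the line along which they close (so a half turn about z gives the same grasp; the last joint's range is limited). The gripper opens to 85 mm and grips with 20 to 120 N. Pads are 22 mm wide; open, the fingers measure 114 mm over their backs; the gripper's body (76 mm by 85 mm) begins 54 mm behind the grasp point. The pads swing forward as they close: fully open they stand 13 mm farther back than shut.
Start: joints at [-1.192, 0.321, -0.07, 1.45, 0.023, 1.371, -0.057], TCP at [231.923, 607.237, 231.349] pointing down, gripper open.
Joint ranges: [-2.86, 2.86], [-0.3, 2.09], [-1.38, 1.24], [0.06, 2.45], [-1.56, 4.7], [0.09, 2.05], [-2.69, 2.69]. Speed limits (rad/s): [2.57, 2.57, 3.14, 3.14, 3.14, 3.14, 3.14].

### API

Orientations are given as [roll, pitch, yaw] about the fixed x, y, z axes, in that order (R = Rz(yaw) Ry(pitch) Rx(roll)).
In Python, from rig import env gives the robot as it stands.
- The arm moves only by the tool carry_out, never from a script. Its arguments are lists of equal length, an entry for each row: "slide": the shift along the tool's x, y, z in m, a list of three; "spin": the turn about the tool's z in degrees. In form: {"slide": [[tx, ty, tz], ...], "spin": [spin, ...]}. A call has 1 to 8 rows; each row is the pose to reach, as a shift and turn from the pose commanded when the call began, along the tool's axes at that moment; what a row does not reach only later rows make up. A row lasts 1/12 s, in which the tool goes at most 41.7 mm and 7.16 degrees, less where a joint would pass 70% of its speed; a pose out of reach is approached as far as the arm can. A call with a gripper value outside its range is refused whole. "jaw" is the gripper's target within -1 to 1 (shut at 1, half-way at 0, fully open at -1), set as the call begins (left out, the last holds). The fingers move at their own pace and stop on an object; the grip force is fixed at half the most. Time passes only in rows, so rows that repeat a pose let the fingers close. It gives the time, the measured TCP pose, the force, the opening and the grip force at its end, in the units of the state.
- env.state(): the state, without advancing time (a new reading comes with each control period).
- env.capture(name): name is "scene" or "top"; returns (picture, depth): 420x560x3 uint8, red, green, blue; 420x560 float32, mm along the optical axis (not along the pixel's ray), 0 where there is no reading.
- env.camera_params(name): a dict with "mtx" (3x3 intrinsics, pixels), "rvec" (rotation vector, rad) and "tvec" (3), from world to camera coordinates, as OpenCV has them. Camera axes: x right, y down, z forward; pixel columns grow to the right and rows downward; lengths in mm; the calibration is good to about 2 mm. A picture is of the moment at which its call begins. camera_params takes no time and is no camera call.
- env.hand_in(): hands the job in; it is judged then, once.
The state is a dict: "t": time; "joint_positions": joint angles; "qvel": joint speeds; "effort": joint torques, N m; "position": TCP position; "ee_rot": TCP orientation; "contact_force": force on the tool from outside, world axes, zero at the start; "ft_torque": the same for the moment, N m; "gripper_width": finger opening in mm; "gripper_force": force on a finger pad.
Only numpy, scipy, OpenCV 4.12 (cv2) and the standard library are available. Lean on these libraries where they do the work, as an engineer would, in place of code of your own. Each camera call takes 0.05 s, during which the arm holds its last target. There are 200 camera calls.

## Working session

There is one attempt and no reset: what is moved stays moved. The work goes in short steps, Python scripts to look and compute and a tool call to move; the robot and the scene stay as the last step left them, time stands still between calls to the robot, and variables do not carry over. Pictures are saved under pics/ and viewed, at most 14 in all, crops included, and the job is handed in when it is done.

Besides the shell and the picture viewer there is one more tool, called after "Request:" by a JSON object that holds its "fn" and its "kwargs". carry_out: Moves the arm, as the interface text tells. Its arguments: {"type":"object","properties":{"slide":{"type":"array","items":{"type":"array","items":{"type":"number"}}},"spin":{"type":"array","items":{"type":"number"}},"jaw":{"type":"number"}},"required":["slide","spin"]}

```bash
ls; mkdir -p pics; python3 - <<'E'
from rig import env
import cv2,numpy as np
for n in("scene","top"):
    p,d=env.capture(n); cv2.imwrite(f"pics/{n}0.png",p[:,:,::-1]); np.savez(f"pics/{n}0.npz",p=p,d=d)
    c=env.camera_params(n); R=cv2.Rodrigues(np.array(c["rvec"],float))[0]; print(n,c["mtx"],-R.T@np.array(c["tvec"]).ravel(),R[2])
s=env.state();print(s, env.hold_point_z)
E
```

```text
pics
scene [[518.8054294    0.         285.06308195]
 [  0.         518.8054294  210.01966823]
 [  0.           0.           1.        ]] [-684.39798717 -650.10745507 1043.11659242] [ 0.688635    0.45278326 -0.56636486]
top [[487.13385362   0.         284.5059408 ]
 [  0.         487.13385362 216.78667777]
 [  0.           0.           1.        ]] [ 323.83545653  148.39503133 1682.64195317] [ 0.11100268 -0.00931189 -0.99377648]
{'t': 0.1, 'joint_positions': array([-1.19190581,  0.32174022, -0.07007544,  1.45155697,  0.02257913,
        1.37083619, -0.05690635]), 'qvel': array([ 0.00178104, -0.00333389, -0.00017101, -0.00161012, -0.00037945,
       -0.00083175, -0.00069247]), 'effort': array([-5.69795475e-05, -4.94874859e+01, -3.83978756e-01, -3.15207517e+01,
        1.28359723e-02,  7.35973008e-03, -1.63045223e-05]), 'position': array([231.75670266, 606.74865268, 230.33644434]), 'ee_rot': array([-3.13984013e+00,  7.82681921e-05,  2.77681082e+00]), 'contact_force': array([-0.42768195, -1.18337335, -0.40389474]), 'ft_torque': array([0.01373373, 0.04346079, 0.04836037]), 'gripper_force': 0.0, 'gripper_width': 85.2062009932507} 18.700000000000003
```

View pics/scene0.png

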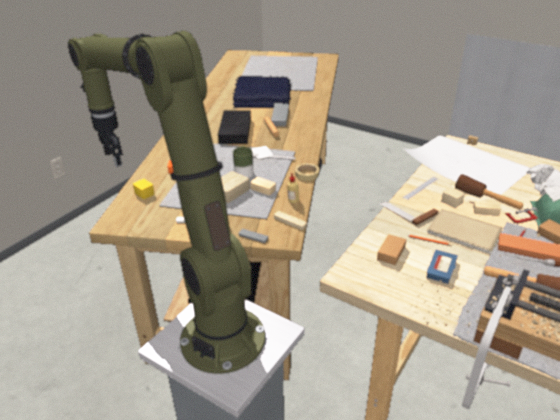

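View pics/top0.png

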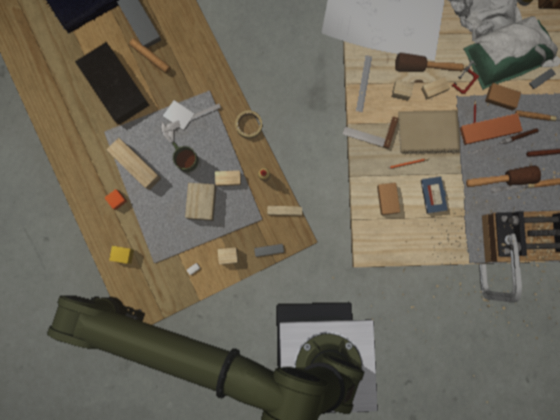

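The top view shows both tables.
- **Test block:** candidates are (228,256) on bare boards, yellow (120,255), flat block on the mat (228,178), the big fixed block (200,200), and a pale bar (132,163). I choose (228,256).
- **Slip stone:** (269,250), not the white bit (193,268) or the grey thing (140,22).
- **Strip:** (285,210), not the bar (132,163).
- **Bottle:** (264,173), not the dark jar (185,158).
- **Cork:** (388,198), not (430,130) or (502,95).
- **Tin:** (434,195).

```bash
cat > h.py <<'E'
from rig import env
import cv2,numpy as np
def cam(n):
    c=env.camera_params(n); R=cv2.Rodrigues(np.array(c["rvec"],float))[0]
    return np.array(c["mtx"]),R,np.array(c["tvec"],float).ravel()
def cloud(n,d):
    K,R,t=cam(n); v,u=np.mgrid[:d.shape[0],:d.shape[1]]
    P=np.dstack([(u-K[0,2])/K[0,0]*d,(v-K[1,2])/K[1,1]*d,d])
    return (P-t)@R
def ray(n,uv,z):
    K,R,t=cam(n); C=-R.T@t; uv=np.atleast_2d(uv).astype(float)
    D=np.c_[(uv-K[:2,2])/[K[0,0],K[1,1]],np.ones(len(uv))]@R
    return (C+D*((z-C[2])/D[:,2])[:,None])
def rect(xy):
    (c,(a,b),th)=cv2.minAreaRect(xy.astype(np.float32).reshape(-1,1,2)); th=np.radians(th)
    if a<b: a,b,th=b,a,th+np.pi/2
    return np.round(c,1),round(a,1),round(b,1),round((th+np.pi/2)%np.pi-np.pi/2,3)  # th: world angle of long side
E
python3 - <<'E'
from h import *
f=np.load("pics/top0.npz");p,d=f["p"],f["d"]
P=cloud("top",d)
items=dict(cork=(388,198,34),tin=(434,195,24),stone=(269,250,12),strip=(285,210,18),test=(228,256,45),flat=(228,178,38),bottle=(264,173,86))
hsv=cv2.cvtColor(p,cv2.COLOR_RGB2HSV)
for k,(u,v,h) in items.items():
    m=np.zeros(d.shape,np.uint8); m[v-25:v+26,u-25:u+26]=1
    m&=((P[:,:,2]>h*.55)&(P[:,:,2]<h+40)&(d>0)).astype(np.uint8)
    n,l,s,c=cv2.connectedComponentsWithStats(m); 
    if n<2: print(k,'none',np.median(P[v-3:v+4,u-3:u+4,2]));continue
    i=min(range(1,n),key=lambda i:np.hypot(*(c[i]-(u,v))) - s[i,4]*.01); q=l==i
    ct=max(cv2.findContours((q*255).astype(np.uint8),0,2)[0],key=cv2.contourArea).reshape(-1,2)
    print(k,s[i,4],c[i].round(1),'zmed',np.median(P[q][:,2]).round(1),'cloud',np.median(P[q],0).round(1)[:2],'rect',rect(ray("top",ct,h)[:,:2]),'centroid',ray("top",c[i],h)[0,:2].round(1))
A=cv2.resize(p[150:290,170:330],None,fx=4,fy=4,interpolation=2); B=cv2.resize(p[160:230,360:460],None,fx=4,fy=4,interpolation=2)
s=np.load("pics/scene0.npz")["p"]
im=np.zeros((560,800,3),np.uint8); im[:,:480]=A[:,160:]if 0 else cv2.resize(p[150:290,185:325],(480,480))[0:480].repeat(1,0) if 0 else A[:560,120:600]
im[:140*2,480:]=cv2.resize(p[160:230,355:435+0],(320,280)); im[280:,480:]=cv2.resize(p[160:230,385:465],(320,280))
cv2.imwrite("pics/crop1.png",im[:,:,::-1])
print('boards z',[np.median(P[v-3:v+4,u-3:u+4,2]).round(1) for u,v in((250,270),(300,235),(410,215),(400,240))])
E
```

```text
cork 571 [388.5 197.8] zmed 33.6 cloud [ 563.9 -225. ] rect (array([ 564.2, -224.6]), 105.2, 65.2, np.float64(0.089)) centroid [ 564.2 -224.9]
tin 717 [434.1 194. ] zmed 23.9 cloud [ 575.  -384.7] rect (array([ 575.2, -386.2]), 120.8, 75.3, np.float64(0.121)) centroid [ 574.7 -385.2]
stone 223 [268.3 249.5] zmed 12.5 cloud [399.7 191.8] rect (array([398. , 189.9]), 98.7, 32.1, np.float64(-1.448)) centroid [399.1 191.3]
strip 290 [284.4 209.7] zmed 17.9 cloud [534.1 130.6] rect (array([533.3, 133.9]), 117.2, 27.8, np.float64(1.545)) centroid [534.2 132.6]
test 286 [227.2 255.2] zmed 44.7 cloud [382.6 329. ] rect (array([382.7, 328.6]), 63.5, 50.3, np.float64(-1.487)) centroid [382.4 328.5]
flat 596 [219.6 183.9] zmed 41.6 cloud [632.2 356.8] rect (array([627.5, 354.4]), 166.1, 86.0, np.float64(-0.93)) centroid [626.6 352. ]
bottle 116 [263.6 173.4] zmed 75.3 cloud [649.1 198.9] rect (array([649. , 199.5]), 37.3, 36.6, np.float64(-0.023)) centroid [649.4 199.3]
boards z [np.float64(-0.8), np.float64(-0.4), np.float64(-0.5), np.float64(0.3)]
```

View pics/crop1.png

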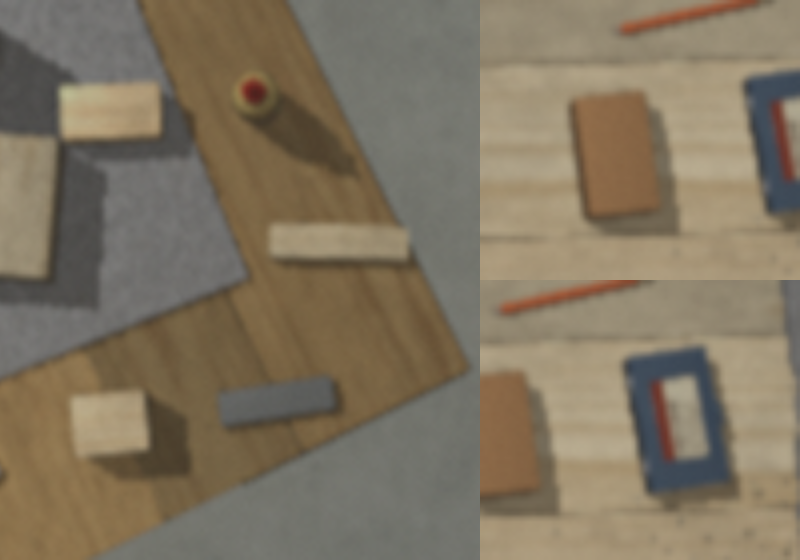

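The crop confirms the choices. The pale stubby block, grey stone, strip and bottle lie on bare boards, with the flat block on the mat; cork and tin are side by side at the right. Next is the planning helper, with the test block first.

```bash
cat > plan.py <<'E'
import sys,numpy as np
from rig import env
# args: x,y,z,phi (closing-line angle, rad, '-' keeps) ... chained calls, each in the frame at its start
s=env.state(); p=np.array(s["position"]); yaw=s["ee_rot"][2]
print("t %.2f pos %s phi %.3f j %s w %.1f F %s g %.0f"%(s["t"],p.round(1),yaw-np.pi/2,np.round(s["joint_positions"],2),s["gripper_width"],s["contact_force"].round(1),s["gripper_force"]))
for a in sys.argv[1:]:
    x,y,z,f=a.split(","); q=np.array([x,y,z],float); d=q-p
    t=[np.cos(yaw)*d[0]+np.sin(yaw)*d[1],np.sin(yaw)*d[0]-np.cos(yaw)*d[1],-d[2]]
    ny=yaw if f=="-" else float(f)+np.pi/2
    dy=ny-yaw if abs(ny-yaw)<4.5 else (ny-yaw+np.pi)%(2*np.pi)-np.pi
    print(a,"slide",np.round(np.array(t)/1000,4),"spin",round(-np.degrees(dy),1),"rows",max(np.linalg.norm(d)/41.7,abs(np.degrees(dy))/7.16).round(1)); p,yaw=q,yaw+dy
E
python3 plan.py 382.5,328.5,110,0.084 382.5,328.5,4,-
```

```text
t 0.10 pos [231.8 606.7 230.3] phi 1.206 j [-1.19  0.32 -0.07  1.45  0.02  1.37 -0.06] w 85.2 F [-0.4 -1.2 -0.4] g 0
382.5,328.5,110,0.084 slide [-0.2401 -0.2062  0.1203] spin 64.3 rows 9.0
382.5,328.5,4,- slide [0.    0.    0.106] spin -0.0 rows 2.5
```

Request:
{"fn": "carry_out", "kwargs": {"slide": [[-0.03,-0.026,0.015],[-0.06,-0.052,0.03],[-0.09,-0.077,0.045],[-0.12,-0.103,0.06],[-0.15,-0.129,0.075],[-0.18,-0.155,0.09],[-0.21,-0.18,0.105],[-0.24,-0.206,0.12]], "spin": [7,14,21,28,35,42,49,56], "jaw": -0.7}}

```text
t: 0.77
position: [380.8, 331.3, 112.3]
ee_rot: [-3.142, -0.0, 1.794]
contact_force: [1.7, -0.1, 0.4]
gripper_width: 72.7
gripper_force: 0.0
```

```bash
python3 plan.py 382.5,328.5,110,0.084 382.5,328.5,4,-
```

```text
t 0.77 pos [380.8 331.3 112.3] phi 0.223 j [-0.95  0.11  0.19  1.96 -0.02  1.08 -0.53] w 72.7 F [ 1.7 -0.1  0.4] g 0
382.5,328.5,110,0.084 slide [-0.0031  0.001   0.0023] spin 7.9 rows 1.1
382.5,328.5,4,- slide [0.    0.    0.106] spin -0.0 rows 2.5
```

Request:
{"fn": "carry_out", "kwargs": {"slide": [[0,0,0],[0,0,0],[0,0,0],[0,0,0]], "spin": [4,8,8,8]}}

```text
t: 1.1
position: [380.2, 333.3, 112.9]
ee_rot: [-3.141, 0.0, 1.662]
contact_force: [0.8, 0.7, 1.0]
gripper_width: 72.9
gripper_force: 0.0
```

```bash
python3 plan.py 382.5,328.5,4,0.084
```

```text
t 1.10 pos [380.2 333.3 112.9] phi 0.091 j [-0.96  0.11  0.2   1.96 -0.02  1.08 -0.66] w 72.9 F [0.8 0.7 1. ] g 0
382.5,328.5,4,0.084 slide [-0.005   0.0018  0.1089] spin 0.4 rows 2.6
```

Request:
{"fn": "carry_out", "kwargs": {"slide": [[-0.005,0.002,0.035],[-0.005,0.002,0.07],[-0.005,0.002,0.095],[-0.005,0.002,0.109],[-0.005,0.002,0.109],[-0.005,0.002,0.109]], "spin": [0.4,0.4,0.4,0.4,0.4,0.4]}}

```text
t: 1.6
position: [382.3, 328.6, 3.7]
ee_rot: [-3.141, 0.001, 1.655]
contact_force: [1.0, 0.1, 1.3]
gripper_width: 72.2
gripper_force: 0.0
```

Request:
{"fn": "carry_out", "kwargs": {"slide": [[0,0,0],[0,0,0],[0,0,0],[0,0,0],[0,0,0],[0,0,0],[0,0,0]], "spin": [0,0,0,0,0,0,0], "jaw": 1}}

```text
t: 2.18
position: [384.0, 329.8, 5.8]
ee_rot: [3.139, -0.003, 1.653]
contact_force: [0.3, -0.1, 7.4]
gripper_width: 49.7
gripper_force: 62.5
```

```bash
python3 plan.py 382.5,328.5,150,- 530,0,180,-0.7 575,-385.5,180,-1.47
```

```text
t 2.18 pos [384.  329.8   5.8] phi 0.082 j [-0.94  0.25  0.19  2.04 -0.06  0.85 -0.63] w 49.7 F [ 0.3 -0.1  7.4] g 63
382.5,328.5,150,- slide [-0.0011 -0.0016 -0.1442] spin -0.0 rows 3.5
530,0,180,-0.7 slide [-0.3395  0.12   -0.03  ] spin 44.8 rows 8.7
575,-385.5,180,-1.47 slide [-0.2659  0.2828 -0.    ] spin 44.1 rows 9.3
```

Request:
{"fn": "carry_out", "kwargs": {"slide": [[0,0,-0.03],[0,0,-0.07],[0,0,-0.11],[0,0,-0.144],[-0.035,0.012,-0.155],[-0.075,0.027,-0.17],[-0.11,0.039,-0.17],[-0.11,0.039,-0.17]], "spin": [0,0,0,0,5,11,17,22]}}

```text
t: 2.85
position: [435.1, 213.8, 176.0]
ee_rot: [3.137, -0.0, 1.253]
contact_force: [-0.1, -0.6, 0.7]
gripper_width: 49.2
gripper_force: 62.2
```

```bash
python3 plan.py  530,0,180,-0.7 575,-385.5,180,-1.47
```

```text
t 2.85 pos [435.1 213.8 176. ] phi -0.318 j [-0.84 -0.    0.33  1.94  0.01  1.21 -0.83] w 49.2 F [-0.1 -0.6  0.7] g 62
530,0,180,-0.7 slide [-0.1734  0.1569 -0.004 ] spin 21.9 rows 5.6
575,-385.5,180,-1.47 slide [-0.2659  0.2828 -0.    ] spin 44.1 rows 9.3
```

Request:
{"fn": "carry_out", "kwargs": {"slide": [[-0.029,0.026,-0.001],[-0.058,0.052,-0.002],[-0.087,0.078,-0.003],[-0.116,0.104,-0.004],[-0.145,0.131,-0.004],[-0.173,0.157,-0.004],[-0.173,0.157,-0.004]], "spin": [4,8,12,16,20,22,22]}}

```text
t: 3.43
position: [531.4, 0.7, 179.0]
ee_rot: [3.136, 0.001, 0.872]
contact_force: [-0.0, -0.4, -0.5]
gripper_width: 49.2
gripper_force: 62.3
```

Request:
{"fn": "carry_out", "kwargs": {"slide": [[-0.026,0.028,0],[-0.053,0.056,0],[-0.08,0.085,0],[-0.107,0.113,0],[-0.133,0.141,0],[-0.16,0.17,0],[-0.187,0.198,0],[-0.213,0.226,0]], "spin": [5,10,16,21,27,32,38,43]}}

```text
t: 4.1
position: [569.1, -299.2, 178.3]
ee_rot: [-3.141, -0.001, 0.13]
contact_force: [0.8, 0.2, -0.3]
gripper_width: 49.3
gripper_force: 62.3
```

```bash
python3 plan.py  575,-385.5,100,-1.471
```

```text
t 4.10 pos [ 569.1 -299.2  178.3] phi -1.441 j [-0.17  0.42  0.81  1.57 -0.31  1.29 -0.77] w 49.3 F [ 0.8  0.2 -0.3] g 62
575,-385.5,100,-1.471 slide [-0.0054  0.0863  0.0783] spin 1.7 rows 2.8
```

Request:
{"fn": "carry_out", "kwargs": {"slide": [[-0.001,0.02,0],[-0.003,0.045,0.01],[-0.005,0.068,0.03],[-0.005,0.086,0.06],[-0.005,0.086,0.078],[-0.005,0.086,0.078],[-0.005,0.086,0.078],[-0.005,0.086,0.078]], "spin": [1.7,1.7,1.7,1.7,1.7,1.7,1.7,1.7]}}

```text
t: 4.77
position: [576.8, -383.1, 101.5]
ee_rot: [3.141, -0.002, 0.106]
contact_force: [1.3, -0.9, 0.2]
gripper_width: 49.6
gripper_force: 62.4
```

```bash
python3 plan.py  575,-385.5,32,-1.471; python3 - <<'E'
from h import *
p,d=env.capture("scene");cv2.imwrite("pics/s1.png",cv2.resize(p[150:330,330:530],None,fx=4,fy=4,interpolation=2)[:600,:,::-1])
E
```

```text
t 4.77 pos [ 576.8 -383.1  101.5] phi -1.465 j [ 0.01  0.59  0.76  1.51 -0.43  1.21 -0.63] w 49.6 F [ 1.3 -0.9  0.2] g 62
575,-385.5,32,-1.471 slide [-0.0021  0.0022  0.0695] spin 0.4 rows 1.7
```

View pics/s1.png

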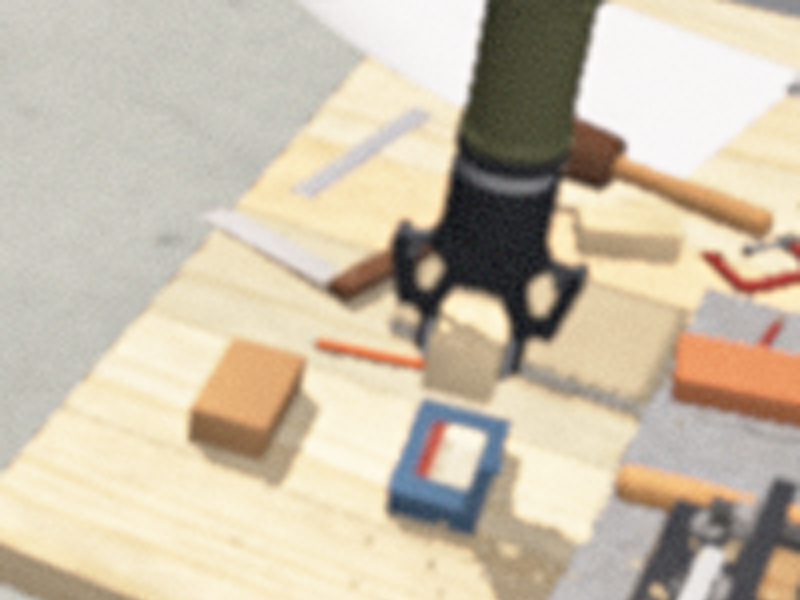

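The block is held straight in the jaws above the tin (tin at crop (450,470)). I'll lower it in small steps and watch the force.

Request:
{"fn": "carry_out", "kwargs": {"slide": [[-0.002,0.002,0.02],[-0.002,0.002,0.04],[-0.002,0.002,0.055],[-0.002,0.002,0.064],[-0.002,0.002,0.067],[-0.002,0.002,0.067],[-0.002,0.002,0.067]], "spin": [0.4,0.4,0.4,0.4,0.4,0.4,0.4]}}

```text
t: 5.4
position: [574.6, -386.2, 34.0]
ee_rot: [3.141, -0.001, 0.098]
contact_force: [0.5, -0.9, -1.3]
gripper_width: 48.9
gripper_force: 62.4
```

Request:
{"fn": "carry_out", "kwargs": {"slide": [[0,0,0.001],[0,0,0.002],[0,0,0.003],[0,0,0.003]], "spin": [0,0,0,0]}}

```text
t: 5.73
position: [574.3, -386.2, 30.5]
ee_rot: [3.141, -0.001, 0.098]
contact_force: [-0.0, -0.2, -0.1]
gripper_width: 49.6
gripper_force: 62.6
```

```bash
python3 plan.py  575,-385.5,29.8,-1.471
```

```text
t 5.73 pos [ 574.3 -386.2   30.5] phi -1.473 j [ 0.04  0.66  0.73  1.56 -0.48  1.1  -0.6 ] w 49.6 F [-0.  -0.2 -0.1] g 63
575,-385.5,29.8,-1.471 slide [ 0.0008 -0.0006  0.0007] spin -0.1 rows 0.0
```

Request:
{"fn": "carry_out", "kwargs": {"slide": [[0,0,0.001],[0,0,0.002],[0,0,0.002]], "spin": [0,0,0]}}

```text
t: 5.98
position: [574.3, -386.1, 30.4]
ee_rot: [-3.141, -0.001, 0.098]
contact_force: [-3.4, 3.0, 11.9]
gripper_width: 49.4
gripper_force: 63.7
```

Request:
{"fn": "carry_out", "kwargs": {"slide": [[0,0,0.001],[0,0,0.002],[0,0,0.002]], "spin": [0,0,0]}}

```text
t: 6.23
position: [574.3, -386.2, 30.4]
ee_rot: [-3.14, -0.002, 0.098]
contact_force: [-6.5, 6.0, 22.0]
gripper_width: 49.3
gripper_force: 64.9
```

Contact, so I back off the preload, release and lift.

Request:
{"fn": "carry_out", "kwargs": {"slide": [[0,0,-0.003],[0,0,-0.003]], "spin": [0,0]}}

```text
t: 6.4
position: [574.6, -386.4, 30.4]
ee_rot: [3.141, -0.002, 0.098]
contact_force: [-2.1, 1.8, 18.6]
gripper_width: 49.2
gripper_force: 65.3
```

Request:
{"fn": "carry_out", "kwargs": {"slide": [[0,0,0],[0,0,0],[0,0,0],[0,0,0],[0,0,0]], "spin": [0,0,0,0,0], "jaw": -0.7}}

```text
t: 6.82
position: [573.7, -385.7, 28.5]
ee_rot: [-3.141, 0.001, 0.098]
contact_force: [0.3, -0.1, 0.2]
gripper_width: 72.6
gripper_force: 0.0
```

Request:
{"fn": "carry_out", "kwargs": {"slide": [[0,0,-0.01],[0,0,-0.03],[0,0,-0.06],[0,0,-0.1],[0,0,-0.14],[0,0,-0.15],[0,0,-0.15]], "spin": [0,0,0,0,0,0,0]}}

```text
t: 7.4
position: [575.7, -388.1, 184.9]
ee_rot: [3.136, -0.007, 0.097]
contact_force: [-0.1, 0.1, -0.3]
gripper_width: 72.6
gripper_force: 0.0
```

```bash
python3 plan.py  530,0,150,-0.7 399.1,191.3,100,0.122
```

```text
t 7.40 pos [ 575.7 -388.1  184.9] phi -1.473 j [-0.    0.53  0.8   1.42 -0.38  1.34 -0.66] w 72.6 F [-0.1  0.1 -0.3] g 0
530,0,150,-0.7 slide [-0.0077 -0.3907  0.0349] spin -44.3 rows 9.4
399.1,191.3,100,0.122 slide [ 0.062  -0.2234  0.05  ] spin -47.1 rows 6.6
```

Request:
{"fn": "carry_out", "kwargs": {"slide": [[-0.001,-0.039,0],[-0.002,-0.078,0],[-0.003,-0.117,0],[-0.004,-0.156,0],[-0.005,-0.195,0.01],[-0.006,-0.234,0.02],[-0.007,-0.273,0.03],[-0.007,-0.312,0.035]], "spin": [-5,-10,-15,-20,-25,-30,-35,-40], "jaw": -0.4}}

```text
t: 8.07
position: [534.6, -74.0, 142.3]
ee_rot: [-3.14, 0.001, 0.8]
contact_force: [0.4, -0.1, -0.7]
gripper_width: 60.0
gripper_force: 0.0
```

```bash
python3 plan.py  480,80,130,-0.25 399.1,191.3,90,0.122
```

```text
t 8.07 pos [534.6 -74.  142.3] phi -0.771 j [-0.48  0.17  0.63  1.86 -0.11  1.15 -0.59] w 60.0 F [ 0.4 -0.1 -0.7] g 0
480,80,130,-0.25 slide [ 0.0725 -0.1464  0.0123] spin -29.8 rows 4.2
399.1,191.3,90,0.122 slide [ 0.0878 -0.1059  0.04  ] spin -21.3 rows 3.4
```

Request:
{"fn": "carry_out", "kwargs": {"slide": [[0.014,-0.029,0.002],[0.029,-0.058,0.004],[0.044,-0.088,0.007],[0.058,-0.117,0.01],[0.073,-0.146,0.012],[0.073,-0.146,0.012]], "spin": [-6,-12,-18,-24,-30,-30]}}

```text
t: 8.57
position: [480.0, 85.3, 130.7]
ee_rot: [-3.137, -0.002, 1.333]
contact_force: [1.0, 0.5, -0.4]
gripper_width: 59.9
gripper_force: 0.0
```

Request:
{"fn": "carry_out", "kwargs": {"slide": [[0.022,-0.026,0.01],[0.044,-0.053,0.02],[0.066,-0.08,0.03],[0.088,-0.106,0.04],[0.088,-0.106,0.04],[0.088,-0.106,0.04],[0.088,-0.106,0.04]], "spin": [-6,-12,-18,-21,-21,-21,-21]}}

```text
t: 9.15
position: [402.7, 189.2, 91.9]
ee_rot: [-3.141, 0.001, 1.685]
contact_force: [0.4, -1.3, 0.2]
gripper_width: 59.6
gripper_force: 0.0
```

```bash
python3 plan.py 399.1,191.3,12,0.122
```

```text
t 9.15 pos [402.7 189.2  91.9] phi 0.114 j [-0.81  0.    0.31  2.11  0.    1.03 -0.38] w 59.6 F [ 0.4 -1.3  0.2] g 0
399.1,191.3,12,0.122 slide [ 0.0025 -0.0033  0.0799] spin -0.4 rows 1.9
```

Request:
{"fn": "carry_out", "kwargs": {"slide": [[0.002,-0.003,0.03],[0.002,-0.003,0.06],[0.002,-0.003,0.075],[0.002,-0.003,0.083],[0.002,-0.003,0.083],[0.002,-0.003,0.083]], "spin": [-0.4,-0.4,-0.4,-0.4,-0.4,-0.4], "jaw": -0.1}}

```text
t: 9.65
position: [400.3, 190.8, 9.5]
ee_rot: [3.141, 0.0, 1.691]
contact_force: [0.3, 0.0, -0.3]
gripper_width: 47.2
gripper_force: 0.0
```

Request:
{"fn": "carry_out", "kwargs": {"slide": [[0,0,0],[0,0,0],[0,0,0],[0,0,0],[0,0,0]], "spin": [0,0,0,0,0], "jaw": 1}}

```text
t: 10.07
position: [400.6, 191.8, 10.8]
ee_rot: [3.139, -0.001, 1.693]
contact_force: [-1.2, -1.3, 5.7]
gripper_width: 25.3
gripper_force: 58.6
```

```bash
python3 plan.py 470,80,140,-0.25; python3 - <<'E'
from h import *
p,d=env.capture("scene");cv2.imwrite("pics/s2.png",cv2.resize(p[170:270,200:340],None,fx=5,fy=5,interpolation=2)[:,:,::-1])
E
```

```text
t 10.07 pos [400.6 191.8  10.8] phi 0.122 j [-0.8   0.13  0.31  2.18 -0.05  0.84 -0.34] w 25.3 F [-1.2 -1.3  5.7] g 59
470,80,140,-0.25 slide [-0.1194  0.0553 -0.1292] spin 21.3 rows 4.4
```

View pics/s2.png

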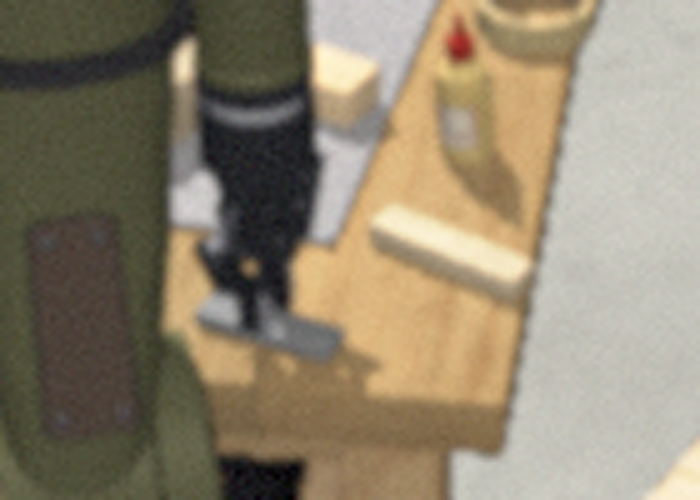

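The jaws read 25 mm on a 30 mm stone, so they pinch its rounded upper edge (crop (265,320)). I'll reopen, go lower and grip again.

Request:
{"fn": "carry_out", "kwargs": {"slide": [[0,0,0],[0,0,0],[0,0,0],[0,0,0.003],[0,0,0.006],[0,0,0.006],[0,0,0.006]], "spin": [0,0,0,0,0,0,0], "jaw": 0}}

```text
t: 10.7
position: [399.0, 191.3, 2.7]
ee_rot: [-3.141, 0.0, 1.693]
contact_force: [0.5, 0.1, 0.0]
gripper_width: 42.7
gripper_force: 0.0
```

Request:
{"fn": "carry_out", "kwargs": {"slide": [[0,0,0],[0,0,0],[0,0,0],[0,0,0],[0,0,0]], "spin": [0,0,0,0,0], "jaw": 1}}

```text
t: 11.12
position: [399.6, 191.6, 3.3]
ee_rot: [3.141, -0.0, 1.693]
contact_force: [-0.4, -0.4, 3.9]
gripper_width: 28.0
gripper_force: 59.6
```

```bash
python3 plan.py 399.5,191.3,60,0.122
```

```text
t 11.12 pos [399.6 191.6   3.3] phi 0.122 j [-0.8   0.14  0.31  2.19 -0.06  0.82 -0.33] w 28.0 F [-0.4 -0.4  3.9] g 60
399.5,191.3,60,0.122 slide [-0.0002 -0.0001 -0.0567] spin 0.0 rows 1.4
```

Request:
{"fn": "carry_out", "kwargs": {"slide": [[0,0,0],[0,0,0],[0,0,0],[0,0,0.0015],[0,0,0.003],[0,0,0.003],[0,0,0.003]], "spin": [0,0,0,0,0,0,0], "jaw": 0}}

```text
t: 11.7
position: [399.2, 191.4, -0.1]
ee_rot: [-3.141, 0.0, 1.693]
contact_force: [-0.0, -0.3, -0.1]
gripper_width: 42.8
gripper_force: 0.0
```

Request:
{"fn": "carry_out", "kwargs": {"slide": [[0,0,0],[0,0,0],[0,0,0],[0,0,0],[0,0,0]], "spin": [0,0,0,0,0], "jaw": 1}}

```text
t: 12.12
position: [399.6, 191.6, 0.3]
ee_rot: [3.141, -0.0, 1.693]
contact_force: [-1.0, -0.8, 3.5]
gripper_width: 28.5
gripper_force: 59.9
```

Request:
{"fn": "carry_out", "kwargs": {"slide": [[0,0,-0.01],[0,0,-0.03],[0,0,-0.06],[0,0,-0.07],[0,0,-0.07]], "spin": [0,0,0,0,0]}}

```text
t: 12.53
position: [401.3, 192.7, 72.9]
ee_rot: [3.136, -0.003, 1.693]
contact_force: [0.6, -0.2, -1.0]
gripper_width: 28.4
gripper_force: 59.5
```

```bash
python3 plan.py 480,80,160,-0.35 530,0,160,-0.7;python3 - <<'E'
from h import *
p,d=env.capture("scene");cv2.imwrite("pics/s3.png",cv2.resize(p[170:270,200:340],None,fx=5,fy=5,interpolation=2)[:,:,::-1])
E
```

```text
t 12.53 pos [401.3 192.7  72.9] phi 0.122 j [-0.82  0.02  0.31  2.14 -0.01  0.98 -0.37] w 28.4 F [ 0.6 -0.2 -1. ] g 59
480,80,160,-0.35 slide [-0.1215  0.0643 -0.0871] spin 27.1 rows 3.9
530,0,160,-0.7 slide [-0.058   0.0744 -0.    ] spin 20.1 rows 2.8
```

View pics/s3.png

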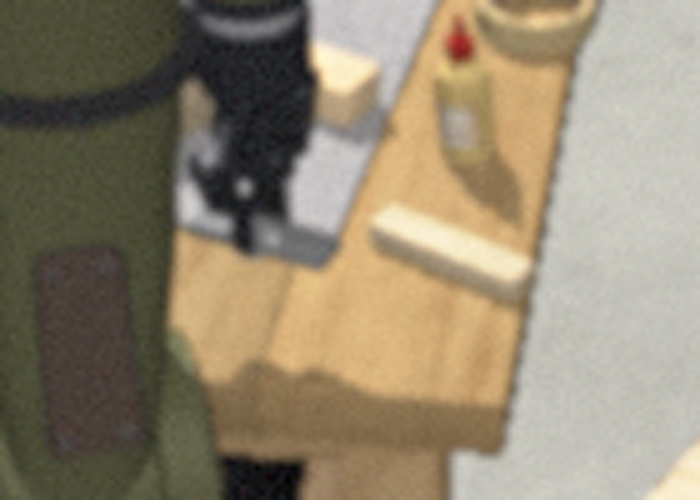

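The stone is lifted and level in the jaws (crop (290,245)). I'll carry it to the cork.

Request:
{"fn": "carry_out", "kwargs": {"slide": [[-0.01,0.005,-0.035],[-0.037,0.018,-0.06],[-0.065,0.034,-0.087],[-0.093,0.05,-0.09],[-0.121,0.064,-0.09],[-0.121,0.064,-0.09]], "spin": [4,9,15,21,27,27]}}

```text
t: 13.08
position: [480.1, 72.6, 159.5]
ee_rot: [3.139, 0.003, 1.209]
contact_force: [-1.1, -0.2, -1.0]
gripper_width: 28.3
gripper_force: 59.8
```

```bash
python3 plan.py 530,-30,160,-0.85 564.2,-225,120,-1.47
```

```text
t 13.08 pos [480.1  72.6 159.5] phi -0.362 j [-0.67  0.01  0.47  1.96 -0.    1.17 -0.56] w 28.3 F [-1.1 -0.2 -1. ] g 60
530,-30,160,-0.85 slide [-0.0783  0.083  -0.0005] spin 28.0 rows 3.9
564.2,-225,120,-1.47 slide [-0.103   0.1691  0.04  ] spin 35.5 rows 5.0
```

Request:
{"fn": "carry_out", "kwargs": {"slide": [[-0.016,0.017,0],[-0.031,0.033,0],[-0.047,0.05,0],[-0.063,0.066,0],[-0.078,0.083,0],[-0.078,0.083,0]], "spin": [5,10,16,22,28,28]}}

```text
t: 13.58
position: [529.2, -27.6, 158.4]
ee_rot: [3.14, 0.004, 0.723]
contact_force: [-0.1, -1.3, -0.6]
gripper_width: 28.4
gripper_force: 59.9
```

Request:
{"fn": "carry_out", "kwargs": {"slide": [[-0.015,0.024,0],[-0.03,0.049,0.005],[-0.045,0.073,0.01],[-0.06,0.098,0.02],[-0.08,0.13,0.03],[-0.103,0.169,0.04],[-0.103,0.169,0.04],[-0.103,0.169,0.04]], "spin": [6,12,18,24,30,35,35,35]}}

```text
t: 14.25
position: [563.1, -220.3, 117.3]
ee_rot: [3.14, 0.005, 0.118]
contact_force: [-0.2, 1.6, -0.7]
gripper_width: 28.4
gripper_force: 59.9
```

```bash
python3 plan.py 564.2,-225,42,-1.47; python3 - <<'E'
from h import *
# check cork/tin/test from the top (arm may hide), stone in hand from scene
p,d=env.capture("top");P=cloud("top",d);
for k,(u,v,h) in dict(cork=(388,198,34),test=(434,194,69)).items():
    w=20;m=np.zeros(d.shape,np.uint8);m[v-w:v+w,u-w:u+w]=1;m&=((abs(P[:,:,2]-h)<8)).astype(np.uint8)
    ct=max(cv2.findContours(m,0,2)[0],key=cv2.contourArea).reshape(-1,2);print(k,m.sum(),rect(ray("top",ct,h)[:,:2]))
cv2.imwrite("pics/t4.png",cv2.resize(p[150:250,340:480],None,fx=5,fy=5,interpolation=2)[:,:,::-1])
E
```

```text
t 14.25 pos [ 563.1 -220.3  117.3] phi -1.453 j [-0.28  0.38  0.75  1.73 -0.27  1.15 -0.91] w 28.4 F [-0.2  1.6 -0.7] g 60
564.2,-225,42,-1.47 slide [0.0006 0.0048 0.0753] spin 1.0 rows 1.8
cork 165 (array([ 541.5, -208.8]), 58.7, 34.1, np.float64(-0.026))
test 165 (array([ 575.6, -384.9]), 61.7, 51.1, np.float64(0.101))
```

View pics/t4.png

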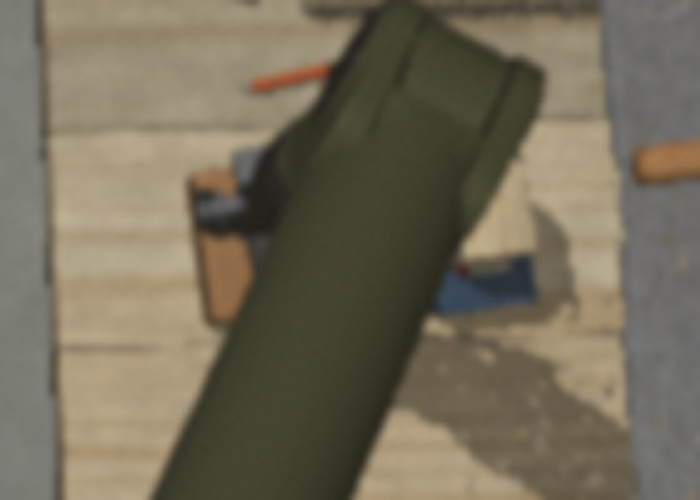

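The test block sits on the tin (crop (500,215), measured centred to within 1 mm), and the stone is above the cork (250,160). I'll lower the stone.

Request:
{"fn": "carry_out", "kwargs": {"slide": [[0.001,0.005,0.02],[0.001,0.005,0.045],[0.001,0.005,0.065],[0.001,0.005,0.075],[0.001,0.005,0.078],[0.001,0.005,0.078],[0.001,0.005,0.078]], "spin": [1,1,1,1,1,1,1]}}

```text
t: 14.88
position: [567.9, -221.4, 43.0]
ee_rot: [3.141, -0.001, 0.106]
contact_force: [0.6, -0.1, -0.7]
gripper_width: 28.4
gripper_force: 60.0
```

```bash
python3 plan.py 564.2,-225,34.5,-1.47
```

```text
t 14.88 pos [ 567.9 -221.4   43. ] phi -1.465 j [-0.24  0.47  0.71  1.78 -0.35  1.02 -0.87] w 28.4 F [ 0.6 -0.1 -0.7] g 60
564.2,-225,34.5,-1.47 slide [-0.004   0.0032  0.0085] spin 0.3 rows 0.2
```

Request:
{"fn": "carry_out", "kwargs": {"slide": [[-0.002,0.002,0],[-0.004,0.003,0.003],[-0.004,0.003,0.006],[-0.004,0.003,0.0085],[-0.004,0.003,0.0085],[-0.004,0.003,0.0085]], "spin": [0.3,0.3,0.3,0.3,0.3,0.3]}}

```text
t: 15.38
position: [563.4, -225.7, 34.4]
ee_rot: [-3.141, -0.0, 0.099]
contact_force: [-2.4, -0.2, 5.2]
gripper_width: 28.1
gripper_force: 60.6
```

Request:
{"fn": "carry_out", "kwargs": {"slide": [[0,0,0.001],[0,0,0.001],[0,0,0.001]], "spin": [0,0,0]}}

```text
t: 15.63
position: [563.4, -225.7, 34.4]
ee_rot: [-3.141, -0.0, 0.099]
contact_force: [-4.7, 0.9, 11.7]
gripper_width: 28.4
gripper_force: 61.4
```

Request:
{"fn": "carry_out", "kwargs": {"slide": [[0,0,-0.001],[0,0,-0.001],[0,0,-0.001],[0,0,-0.001],[0,0,-0.001]], "spin": [0,0,0,0,0], "jaw": -0.2}}

```text
t: 16.05
position: [563.3, -225.2, 33.3]
ee_rot: [-3.141, 0.0, 0.1]
contact_force: [-0.1, -0.5, -0.0]
gripper_width: 51.5
gripper_force: 0.0
```

Request:
{"fn": "carry_out", "kwargs": {"slide": [[0,0,-0.01],[0,0,-0.03],[0,0,-0.06],[0,0,-0.1],[0,0,-0.12],[0,0,-0.12]], "spin": [0,0,0,0,0,0]}}

```text
t: 16.55
position: [566.5, -227.1, 159.9]
ee_rot: [3.138, -0.009, 0.099]
contact_force: [0.6, 0.4, 0.2]
gripper_width: 51.0
gripper_force: 0.0
```

```bash
python3 plan.py 550,0,140,-0.7 535.2,176.6,90,-0.026
```

```text
t 16.55 pos [ 566.5 -227.1  159.9] phi -1.472 j [-0.29  0.34  0.77  1.68 -0.25  1.22 -0.93] w 51.0 F [0.6 0.4 0.2] g 0
550,0,140,-0.7 slide [ 0.0061 -0.2276  0.0199] spin -44.2 rows 6.2
535.2,176.6,90,-0.026 slide [ 0.1255 -0.1251  0.05  ] spin -38.6 rows 5.4
```

Request:
{"fn": "carry_out", "kwargs": {"slide": [[0.001,-0.033,0],[0.002,-0.065,0],[0.003,-0.098,0.005],[0.004,-0.13,0.01],[0.005,-0.163,0.015],[0.006,-0.196,0.02],[0.006,-0.228,0.02],[0.006,-0.228,0.02]], "spin": [-6,-13,-19,-26,-32,-38,-44,-44]}}

```text
t: 17.22
position: [545.6, 10.9, 132.9]
ee_rot: [-3.137, -0.002, 0.882]
contact_force: [1.0, 0.2, -0.2]
gripper_width: 51.5
gripper_force: 0.0
```

Request:
{"fn": "carry_out", "kwargs": {"slide": [[0.021,-0.021,0.005],[0.042,-0.042,0.01],[0.063,-0.063,0.02],[0.084,-0.084,0.03],[0.105,-0.105,0.04],[0.125,-0.125,0.05],[0.125,-0.125,0.05],[0.125,-0.125,0.05]], "spin": [-7,-14,-21,-28,-35,-38.6,-38.6,-38.6]}}

```text
t: 17.88
position: [531.1, 180.1, 82.7]
ee_rot: [-3.14, 0.001, 1.544]
contact_force: [-0.1, -0.8, 0.1]
gripper_width: 51.0
gripper_force: 0.0
```

```bash
python3 plan.py 535.2,176.6,4,-0.026; python3 - <<'E'
from h import *
p,d=env.capture("top");P=cloud("top",d);
for k,(u,v,h) in dict(cork=(388,198,34),stone=(388,198,46),test=(434,194,69),tin=(434,194,24),strip=(285,210,18)).items():
    w=25;m=np.zeros(d.shape,np.uint8);m[v-w:v+w,u-w:u+w]=1;m&=((abs(P[:,:,2]-h)<6)).astype(np.uint8)
    if k in("cork","tin"): m[v-w:v+w,u-w:u+w]|=(P[v-w:v+w,u-w:u+w,2]>h).astype(np.uint8)
    ct=max(cv2.findContours(m,0,2)[0],key=cv2.contourArea).reshape(-1,2);print(k,m.sum(),rect(ray("top",ct,h)[:,:2]))
E
```

```text
t 17.88 pos [531.1 180.1  82.7] phi -0.027 j [-0.69  0.26  0.36  1.86 -0.11  1.04 -0.31] w 51.0 F [-0.1 -0.8  0.1] g 0
535.2,176.6,4,-0.026 slide [-0.0033  0.0042  0.0787] spin -0.0 rows 1.9
cork 549 (array([ 564.6, -225.6]), 105.1, 63.1, np.float64(0.075))
stone 235 (array([ 564.3, -221.1]), 99.1, 38.3, np.float64(0.145))
test 250 (array([ 576.2, -383.7]), 63.0, 53.4, np.float64(0.101))
tin 725 (array([ 575.4, -387.9]), 121.3, 77.8, np.float64(0.106))
strip 84 (array([532.3,  92.6]), 34.5, 27.8, np.float64(1.545))
```

Request:
{"fn": "carry_out", "kwargs": {"slide": [[-0.003,0.004,0.03],[-0.003,0.004,0.055],[-0.003,0.004,0.07],[-0.003,0.004,0.078],[-0.003,0.004,0.079],[-0.003,0.004,0.079]], "spin": [0,0,0,0,0,0]}}

```text
t: 18.43
position: [536.8, 174.2, 5.0]
ee_rot: [3.141, 0.0, 1.539]
contact_force: [0.2, -0.1, 0.1]
gripper_width: 51.2
gripper_force: 0.0
```

Request:
{"fn": "carry_out", "kwargs": {"slide": [[0,0,0],[0,0,0],[0,0,0],[0,0,0],[0,0,0],[0,0,0]], "spin": [0,0,0,0,0,0], "jaw": 1}}

```text
t: 18.93
position: [537.7, 175.7, 6.4]
ee_rot: [3.139, -0.001, 1.541]
contact_force: [-0.7, -0.1, 6.5]
gripper_width: 26.5
gripper_force: 59.0
```

```bash
python3 plan.py 535.2,176.6,130,-0.026; python3 - <<'E'
from h import *
p,d=env.capture("scene");cv2.imwrite("pics/s5.png",cv2.resize(p[150:260,220:360],None,fx=5,fy=5,interpolation=2)[:,:,::-1])
E
```

```text
t 18.93 pos [537.7 175.7   6.4] phi -0.030 j [-0.66  0.37  0.35  1.9  -0.16  0.89 -0.27] w 26.5 F [-0.7 -0.1  6.5] g 59
535.2,176.6,130,-0.026 slide [ 0.0009 -0.0025 -0.1236] spin -0.2 rows 3.0
```

View pics/s5.png

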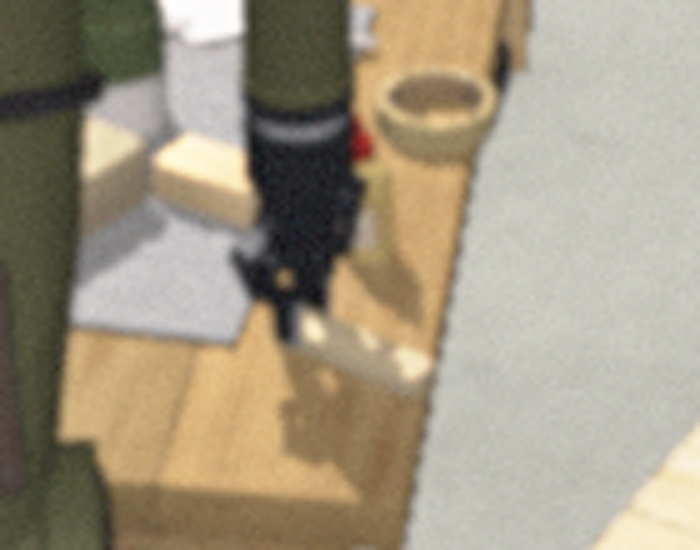

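The strip is gripped near its left end (crop (295,320)). I'll lift it and carry it across.

Request:
{"fn": "carry_out", "kwargs": {"slide": [[0,0,-0.02],[0,0,-0.05],[0,0,-0.085],[0,0,-0.12],[0,0,-0.12]], "spin": [0,0,0,0,0]}}

```text
t: 19.4
position: [540.8, 176.8, 132.4]
ee_rot: [3.13, -0.006, 1.541]
contact_force: [1.7, -0.0, 0.3]
gripper_width: 26.2
gripper_force: 58.5
```

```bash
python3 plan.py 505,0,130,0.035 474.1,-190.4,90,0.095
```

```text
t 19.40 pos [540.8 176.8 132.4] phi -0.030 j [-0.69  0.21  0.38  1.8  -0.09  1.13 -0.32] w 26.2 F [ 1.7 -0.   0.3] g 59
505,0,130,0.035 slide [-0.1778 -0.0305  0.0024] spin -3.7 rows 4.3
474.1,-190.4,90,0.095 slide [-0.1892 -0.0375  0.04  ] spin -3.4 rows 4.7
```

Request:
{"fn": "carry_out", "kwargs": {"slide": [[-0.035,-0.006,0],[-0.07,-0.012,0],[-0.106,-0.018,0],[-0.142,-0.024,0],[-0.178,-0.03,0],[-0.178,-0.03,0]], "spin": [-1,-2,-3,-3.7,-3.7,-3.7]}}

```text
t: 19.9
position: [499.3, -10.3, 124.9]
ee_rot: [-3.141, 0.003, 1.595]
contact_force: [1.1, -0.8, -0.5]
gripper_width: 26.2
gripper_force: 58.5
```

Request:
{"fn": "carry_out", "kwargs": {"slide": [[-0.035,-0.007,0],[-0.07,-0.014,0],[-0.106,-0.021,0.01],[-0.142,-0.028,0.02],[-0.175,-0.035,0.03],[-0.189,-0.037,0.04],[-0.189,-0.037,0.04],[-0.189,-0.037,0.04]], "spin": [-1,-2,-3,-3.4,-3.4,-3.4,-3.4,-3.4]}}

```text
t: 20.57
position: [470.0, -192.2, 84.2]
ee_rot: [-3.141, -0.0, 1.663]
contact_force: [0.3, 0.5, 0.6]
gripper_width: 26.7
gripper_force: 58.5
```

```bash
python3 plan.py 474.1,-190.4,15,0.095
```

```text
t 20.57 pos [ 470.  -192.2   84.2] phi 0.092 j [-0.27  0.17  0.65  1.99 -0.12  1.02  0.53] w 26.7 F [0.3 0.5 0.6] g 58
474.1,-190.4,15,0.095 slide [0.0015 0.0043 0.0692] spin -0.2 rows 1.7
```

```bash
python3 - <<'E'
from h import *
p,d=env.capture("scene");cv2.imwrite("pics/s6.png",cv2.resize(p[190:310,340:480],None,fx=5,fy=5,interpolation=2)[:,:,::-1])
E
```

```text
(no output)
```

View pics/s6.png

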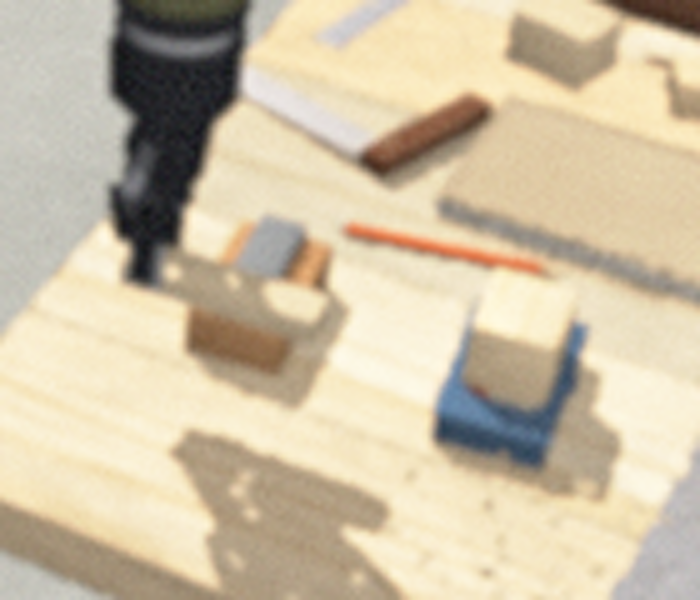

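The strip is held level (crop (160,270) to (325,310)), the stone is on the cork (275,250) and the block is on the tin (520,330). I'll lower the strip.

Request:
{"fn": "carry_out", "kwargs": {"slide": [[0.001,0.004,0.02],[0.001,0.004,0.04],[0.001,0.004,0.06],[0.001,0.004,0.069],[0.001,0.004,0.069],[0.001,0.004,0.069]], "spin": [0,0,0,0,0,0]}}

```text
t: 21.12
position: [474.9, -189.6, 15.9]
ee_rot: [3.141, -0.0, 1.667]
contact_force: [-0.5, -0.8, 0.1]
gripper_width: 26.1
gripper_force: 58.5
```

```bash
python3 plan.py 474.1,-190.4,6.5,0.095
```

```text
t 21.12 pos [ 474.9 -189.6   15.9] phi 0.096 j [-0.23  0.29  0.63  2.03 -0.22  0.89  0.61] w 26.1 F [-0.5 -0.8  0.1] g 59
474.1,-190.4,6.5,0.095 slide [-0.0007 -0.0009  0.0094] spin 0.1 rows 0.2
```

Request:
{"fn": "carry_out", "kwargs": {"slide": [[-0.0007,-0.001,0.004],[-0.0007,-0.001,0.008],[-0.0007,-0.001,0.0095],[-0.0007,-0.001,0.0095],[-0.0007,-0.001,0.0095]], "spin": [0,0,0,0,0]}}

```text
t: 21.53
position: [473.8, -191.4, 6.5]
ee_rot: [3.141, -0.0, 1.665]
contact_force: [0.6, -0.1, 1.6]
gripper_width: 26.7
gripper_force: 58.6
```

Request:
{"fn": "carry_out", "kwargs": {"slide": [[0,0,0.001],[0,0,0.001],[0,0,0.001]], "spin": [0,0,0]}}

```text
t: 21.78
position: [473.9, -191.4, 6.4]
ee_rot: [3.141, -0.001, 1.665]
contact_force: [-3.1, 2.0, 10.0]
gripper_width: 26.3
gripper_force: 59.8
```

Contact. I release with a narrow opening, then lift.

Request:
{"fn": "carry_out", "kwargs": {"slide": [[0,0,-0.001],[0,0,-0.001],[0,0,-0.001],[0,0,-0.001]], "spin": [0,0,0,0], "jaw": 0.2}}

```text
t: 22.12
position: [473.4, -191.3, 5.9]
ee_rot: [-3.142, 0.0, 1.665]
contact_force: [-0.3, -0.2, 0.5]
gripper_width: 34.2
gripper_force: 0.0
```

Request:
{"fn": "carry_out", "kwargs": {"slide": [[0,0,-0.006],[0,0,-0.02],[0,0,-0.05],[0,0,-0.09],[0,0,-0.13],[0,0,-0.16],[0,0,-0.17],[0,0,-0.17]], "spin": [0,0,0,0,0,0,0,0]}}

```text
t: 22.78
position: [475.4, -192.1, 179.4]
ee_rot: [3.135, 0.001, 1.665]
contact_force: [0.4, 0.2, -0.4]
gripper_width: 34.0
gripper_force: 0.0
```

```bash
python3 plan.py 550,0,190,0.1 649.2,199.2,190,0.1
```

```text
t 22.78 pos [ 475.4 -192.1  179.4] phi 0.094 j [-0.31  0.05  0.67  1.88 -0.04  1.21  0.47] w 34.0 F [ 0.4  0.2 -0.4] g 0
550,0,190,0.1 slide [ 0.1842  0.0923 -0.0106] spin -0.3 rows 4.9
649.2,199.2,190,0.1 slide [ 0.1883  0.1186 -0.    ] spin -0.0 rows 5.3
```

Request:
{"fn": "carry_out", "kwargs": {"slide": [[0.03,0.015,-0.01],[0.065,0.033,-0.01],[0.1,0.05,-0.01],[0.135,0.068,-0.01],[0.165,0.083,-0.01],[0.184,0.092,-0.01],[0.184,0.092,-0.01]], "spin": [0,0,0,0,0,0,0], "jaw": -0.8}}

```text
t: 23.37
position: [547.6, 7.1, 183.3]
ee_rot: [-3.138, -0.002, 1.674]
contact_force: [-0.2, 1.5, -0.1]
gripper_width: 76.7
gripper_force: 0.0
```

Request:
{"fn": "carry_out", "kwargs": {"slide": [[0.03,0.019,0],[0.06,0.038,0],[0.09,0.057,0],[0.12,0.076,0],[0.15,0.095,0],[0.175,0.11,0],[0.188,0.118,0],[0.188,0.118,0]], "spin": [0,0,0,0,0,0,0,0]}}

```text
t: 24.03
position: [646.8, 203.1, 182.6]
ee_rot: [-3.138, -0.0, 1.67]
contact_force: [0.0, 0.7, -0.4]
gripper_width: 76.6
gripper_force: 0.0
```

Request:
{"fn": "carry_out", "kwargs": {"slide": [[0,0,0],[0,0,0]], "spin": [0,0]}}

```text
t: 24.2
position: [646.9, 196.2, 184.6]
ee_rot: [-3.139, 0.002, 1.663]
contact_force: [-0.3, -0.2, 0.8]
gripper_width: 77.2
gripper_force: 0.0
```

```bash
python3 plan.py 649.2,199.3,52,0.1; python3 - <<'E'
from h import *
p,d=env.capture("top");P=cloud("top",d);
for k,(u,v,h) in dict(cork=(388,198,34),tin=(434,194,24),test=(434,194,69),strip=(390,226,18)).items():
    w=22;m=np.zeros(d.shape,np.uint8);S=np.s_[v-w:v+w,u-w:u+w]
    m[S]=(abs(P[S][:,:,2]-h)<6)
    if k in("cork","tin"): m[S]|=(P[S][:,:,2]>h)
    ct=max(cv2.findContours(m,0,2)[0],key=cv2.contourArea).reshape(-1,2);print(k,m.sum(),rect(ray("top",ct,h)[:,:2]))
E
```

```text
t 24.20 pos [646.9 196.2 184.6] phi 0.092 j [-0.64  0.42  0.41  1.45 -0.16  1.31 -0.13] w 77.2 F [-0.3 -0.2  0.8] g 0
649.2,199.3,52,0.1 slide [0.0029 0.0025 0.1326] spin -0.5 rows 3.2
cork 537 (array([ 564.7, -225.7]), 104.5, 62.9, np.float64(0.089))
tin 719 (array([ 576.2, -387.9]), 122.3, 78.2, np.float64(0.121))
test 255 (array([ 576.4, -384.2]), 62.6, 52.4, np.float64(0.101))
strip 273 (array([ 478.3, -233.4]), 120.8, 28.3, np.float64(-1.523))
```

Request:
{"fn": "carry_out", "kwargs": {"slide": [[0.003,0.002,0.02],[0.003,0.002,0.05],[0.003,0.002,0.08],[0.003,0.002,0.11],[0.003,0.002,0.132],[0.003,0.002,0.132],[0.003,0.002,0.132]], "spin": [-0.5,-0.5,-0.5,-0.5,-0.5,-0.5,-0.5]}}

```text
t: 24.83
position: [648.3, 200.0, 53.4]
ee_rot: [-3.139, 0.001, 1.672]
contact_force: [-0.3, 0.5, 0.6]
gripper_width: 76.7
gripper_force: 0.0
```

Request:
{"fn": "carry_out", "kwargs": {"slide": [[0,0,0],[0,0,0],[0,0,0],[0,0,0],[0,0,0],[0,0,0],[0,0,0],[0,0,0]], "spin": [0,0,0,0,0,0,0,0], "jaw": 1}}

```text
t: 25.5
position: [650.9, 202.3, 56.9]
ee_rot: [3.137, -0.001, 1.674]
contact_force: [-0.2, -0.3, 6.0]
gripper_width: 37.1
gripper_force: 59.2
```

Request:
{"fn": "carry_out", "kwargs": {"slide": [[0,0,-0.02],[0,0,-0.05],[0,0,-0.085],[0,0,-0.12],[0,0,-0.12],[0,0,-0.12]], "spin": [0,0,0,0,0,0]}}

```text
t: 26.0
position: [651.0, 202.3, 177.9]
ee_rot: [3.135, -0.002, 1.674]
contact_force: [-0.3, 0.1, -1.3]
gripper_width: 36.7
gripper_force: 60.1
```

```bash
python3 plan.py 575,0,180,0.1 570,-306,180,0.1; python3 - <<'E'
from h import *
p,d=env.capture("scene");cv2.imwrite("pics/s7.png",cv2.resize(p[100:230,220:360],None,fx=4,fy=4,interpolation=2)[:,:,::-1])
p,d=env.capture("top");P=cloud("top",d)
u,v=390,226;w=22;m=np.zeros(d.shape,np.uint8);S=np.s_[v-w:v+w,u-w:u+w];m[S]=abs(P[S][:,:,2]-18)<6
n,l,s,c=cv2.connectedComponentsWithStats(m);i=1+s[1:,4].argmax();q=P[l==i][:,:2];ev=np.linalg.svd(q-q.mean(0),full_matrices=False)[2][0];print("strip",q.mean(0),np.arctan2(*ev[::-1])%np.pi)
E
```

```text
t 26.00 pos [651.  202.3 177.9] phi 0.103 j [-0.64  0.43  0.4   1.45 -0.17  1.29 -0.12] w 36.7 F [-0.3  0.1 -1.3] g 60
575,0,180,0.1 slide [-0.1934 -0.0964 -0.0021] spin 0.2 rows 5.2
570,-306,180,0.1 slide [-0.304  -0.0355 -0.    ] spin -0.0 rows 7.3
strip [ 478.02851651 -233.37628721] 1.6290958752654237
```

View pics/s7.png

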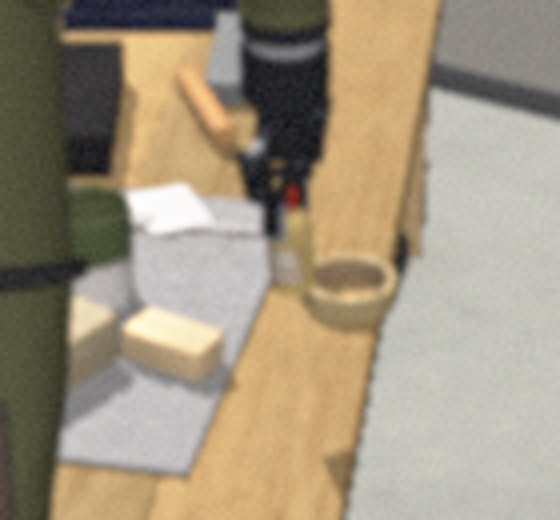

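The bottle hangs upright in the jaws (crop (292,235)), and the strip measures at (478,-233) as wanted. I'll carry the bottle over.

Request:
{"fn": "carry_out", "kwargs": {"slide": [[-0.025,-0.013,0],[-0.055,-0.028,0],[-0.085,-0.043,0],[-0.115,-0.058,0],[-0.145,-0.073,0],[-0.175,-0.088,0],[-0.193,-0.096,0],[-0.193,-0.096,0]], "spin": [0,0,0,0,0,0,0,0]}}

```text
t: 26.77
position: [570.8, -6.6, 172.5]
ee_rot: [-3.138, 0.002, 1.666]
contact_force: [0.3, -1.4, -0.2]
gripper_width: 36.8
gripper_force: 60.1
```

Request:
{"fn": "carry_out", "kwargs": {"slide": [[-0.025,-0.003,0],[-0.06,-0.007,0],[-0.1,-0.012,0],[-0.14,-0.016,0],[-0.18,-0.021,0],[-0.22,-0.026,0],[-0.25,-0.029,0],[-0.265,-0.031,0]], "spin": [0,0,0,0,0,0,0,0]}}

```text
t: 27.43
position: [567.9, -271.5, 172.4]
ee_rot: [-3.138, 0.002, 1.669]
contact_force: [-0.7, -0.4, 0.7]
gripper_width: 36.7
gripper_force: 60.1
```

Request:
{"fn": "carry_out", "kwargs": {"slide": [[-0.02,-0.002,0],[-0.04,-0.004,0],[-0.04,-0.004,0],[-0.04,-0.004,0],[-0.04,-0.004,0]], "spin": [0,0,0,0,0]}}

```text
t: 27.85
position: [570.1, -305.2, 172.6]
ee_rot: [-3.14, -0.002, 1.675]
contact_force: [1.0, -0.1, -1.2]
gripper_width: 36.6
gripper_force: 60.1
```

```bash
python3 plan.py 570,-305.6,70,0.1; python3 - <<'E'
from h import *
p,d=env.capture("scene");cv2.imwrite("pics/s8.png",cv2.resize(p[150:300,350:510],None,fx=4,fy=4,interpolation=2)[:,:,::-1])
E
```

```text
t 27.85 pos [ 570.1 -305.2  172.6] phi 0.104 j [-0.04  0.4   0.64  1.56 -0.24  1.27  0.73] w 36.6 F [ 1.  -0.1 -1.2] g 60
570,-305.6,70,0.1 slide [-0.0004 -0.0002  0.1026] spin 0.2 rows 2.5
```

View pics/s8.png

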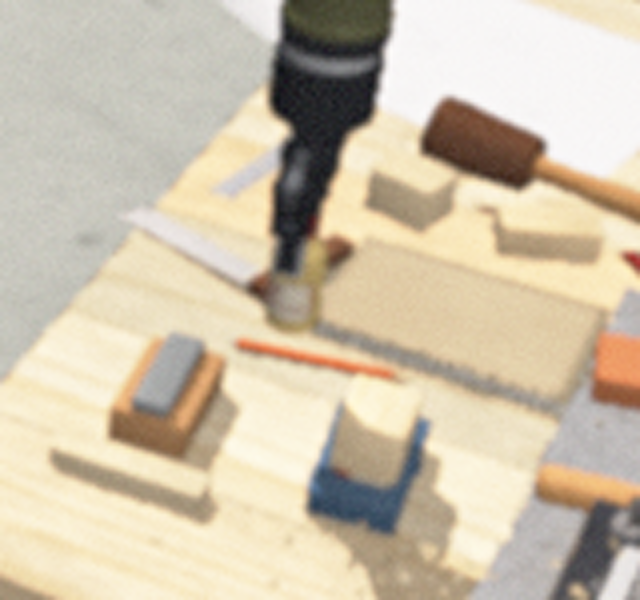

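Stone, strip and block are all placed, and the bottle is above the gap (crop (292,300)). I'll lower it.

Request:
{"fn": "carry_out", "kwargs": {"slide": [[0,0,0.02],[0,0,0.05],[0,0,0.08],[0,0,0.1],[0,0,0.108],[0,0,0.108],[0,0,0.108],[0,0,0.108]], "spin": [0,0,0,0,0,0,0,0]}}

```text
t: 28.57
position: [571.4, -307.2, 67.9]
ee_rot: [3.139, 0.001, 1.674]
contact_force: [-0.4, 0.2, -0.4]
gripper_width: 36.7
gripper_force: 60.1
```

```bash
python3 plan.py 570,-305.6,57,0.1
```

```text
t 28.57 pos [ 571.4 -307.2   67.9] phi 0.104 j [-0.01  0.49  0.6   1.65 -0.31  1.09  0.78] w 36.7 F [-0.4  0.2 -0.4] g 60
570,-305.6,57,0.1 slide [ 0.0017 -0.0013  0.0109] spin 0.2 rows 0.3
```

Request:
{"fn": "carry_out", "kwargs": {"slide": [[0.0017,-0.001,0.004],[0.0017,-0.001,0.008],[0.0017,-0.001,0.01],[0.0017,-0.001,0.01],[0.0017,-0.001,0.01]], "spin": [0,0,0,0,0]}}

```text
t: 28.98
position: [569.4, -305.6, 56.9]
ee_rot: [3.14, 0.0, 1.674]
contact_force: [-0.9, -0.8, 3.3]
gripper_width: 36.6
gripper_force: 60.6
```

Request:
{"fn": "carry_out", "kwargs": {"slide": [[0,0,0.001],[0,0,0.0015],[0,0,0.0015]], "spin": [0,0,0]}}

```text
t: 29.23
position: [569.6, -306.3, 56.8]
ee_rot: [3.14, 0.001, 1.673]
contact_force: [-2.1, 1.0, 10.7]
gripper_width: 36.8
gripper_force: 61.2
```

Request:
{"fn": "carry_out", "kwargs": {"slide": [[0,0,0.001],[0,0,0.0015],[0,0,0.0015]], "spin": [0,0,0]}}

```text
t: 29.48
position: [569.8, -306.7, 56.7]
ee_rot: [3.139, 0.001, 1.673]
contact_force: [-4.2, 2.0, 18.2]
gripper_width: 36.8
gripper_force: 61.9
```

Contact. I back off, open, rise straight up and move clear.

Request:
{"fn": "carry_out", "kwargs": {"slide": [[0,0,-0.0025],[0,0,-0.0025],[0,0,-0.0025]], "spin": [0,0,0]}}

```text
t: 29.73
position: [569.6, -306.1, 56.8]
ee_rot: [3.14, 0.001, 1.674]
contact_force: [-1.6, -0.1, 7.9]
gripper_width: 36.9
gripper_force: 60.9
```

Request:
{"fn": "carry_out", "kwargs": {"slide": [[0,0,0],[0,0,0],[0,0,0],[0,0,0],[0,0,0],[0,0,0],[0,0,0]], "spin": [0,0,0,0,0,0,0], "jaw": -0.7}}

```text
t: 30.32
position: [568.9, -305.3, 55.4]
ee_rot: [-3.141, -0.0, 1.674]
contact_force: [-0.5, -0.8, 0.6]
gripper_width: 72.8
gripper_force: 0.0
```

Request:
{"fn": "carry_out", "kwargs": {"slide": [[0,0,-0.01],[0,0,-0.03],[0,0,-0.06],[0,0,-0.1],[0,0,-0.14],[0,0,-0.16],[0,0,-0.16]], "spin": [0,0,0,0,0,0,0]}}

```text
t: 30.9
position: [571.5, -307.5, 223.0]
ee_rot: [3.132, 0.005, 1.673]
contact_force: [0.3, -0.6, 0.3]
gripper_width: 72.4
gripper_force: 0.0
```

Request:
{"fn": "carry_out", "kwargs": {"slide": [[0.03,0,0],[0.07,0,0],[0.11,0,0],[0.15,0,0],[0.19,0,0],[0.23,0,0],[0.26,0,0],[0.28,0,0]], "spin": [0,0,0,0,0,0,0,0]}}

```text
t: 31.57
position: [539.3, -22.2, 215.6]
ee_rot: [-3.141, -0.002, 1.679]
contact_force: [0.3, -0.0, 0.3]
gripper_width: 72.4
gripper_force: 0.0
```

```bash
python3 plan.py; python3 - <<'E'
from h import *
p,d=env.capture("top");P=cloud("top",d)
K=dict(cork=(388,198,34),stone=(388,198,46),tin=(434,194,24),test=(434,194,69),strip=(390,226,18),bottle=(411,195,86),flat=(228,178,38))
for k,(u,v,h) in K.items():
    w=22 if k!="bottle" else 10;m=np.zeros(d.shape,np.uint8);S=np.s_[v-w:v+w,u-w:u+w]
    m[S]=abs(P[S][:,:,2]-h)<(6 if k!="bottle" else 35)
    if k in("cork","tin"): m[S]|=(P[S][:,:,2]>h)&(P[S][:,:,2]<72)
    n,l,s,c=cv2.connectedComponentsWithStats(m);i=1+s[1:,4].argmax();q=P[l==i][:,:2];ev=np.linalg.svd(q-q.mean(0),full_matrices=False)[2][0]
    print(k,s[i,4],q.mean(0).round(1),round(np.arctan2(*ev[::-1])%np.pi,3))
cv2.imwrite("pics/t9.png",cv2.resize(p[150:250,340:480],None,fx=5,fy=5,interpolation=2)[:,:,::-1])
E
```

```text
t 31.57 pos [539.3 -22.2 215.6] phi 0.108 j [-0.48  0.09  0.5   1.76 -0.05  1.29  0.15] w 72.4 F [ 0.3 -0.   0.3] g 0
cork 538 [ 563.3 -224.7] 0.073
stone 231 [ 564.  -224.2] 0.11
tin 643 [ 571.6 -380.1] 0.168
test 247 [ 575.6 -384.8] 0.113
strip 247 [ 478.3 -234.9] 1.629
bottle 122 [ 572.9 -301.7] 0.389
flat 293 [649.4 325.8] 1.583
```

View pics/t9.png

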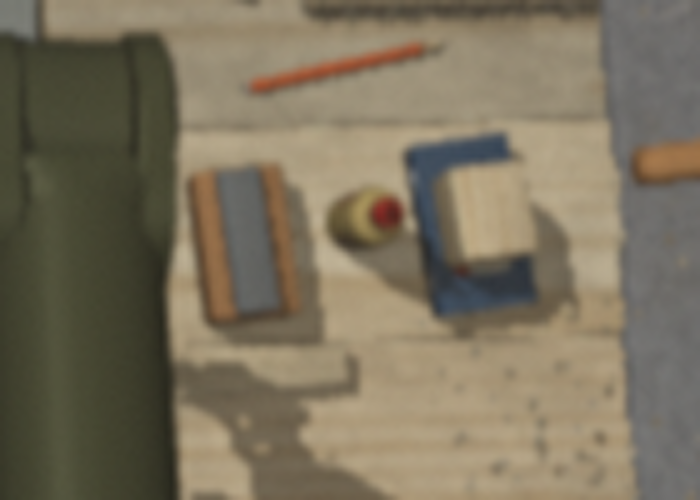

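The top view shows everything in place: stone on cork at crop (248,240), bottle standing at (365,215) with a parallax lean only, block on the tin at (490,210), strip at lower left (to (350,375)). I'll check the cap position and hand in if the bottle is central.

```bash
python3 - <<'E'
from h import *
ok=True
for n,b in(("top",(400,425,180,205)),("scene",(390,460,200,270))):
    p,d=env.capture(n);r=p.astype(int);m=(r[:,:,0]>110)&(r[:,:,1]<70)&(r[:,:,2]<80)if n=="scene" else (r[:,:,0]>90)&(r[:,:,1]<60)&(r[:,:,2]<60)
    v,u=np.nonzero(m[b[2]:b[3],b[0]:b[1]])
    if len(u)<3: print(n,"none");continue
    print(n,len(u),u.mean()+b[0],v.mean()+b[2],ray(n,(u.mean()+b[0],v.mean()+b[2]),106)[0].round(1))
s=env.state();print(s["t"],abs(s["qvel"]).max())
E
```

```text
top 17 416.88235294117646 192.41176470588235 [ 569.1 -302.7  106. ]
scene 27 419.81481481481484 237.4074074074074 [ 548.1 -314.8  106. ]
31.7167 0.052854604943240846
```

```bash
python3 -c "
from rig import env
print(env.hand_in())"
```

```text
the job is handed in; nothing more can be done
None
```

I handed the job in at about 32 s. The slip stone is on the cork block, the test block on the tin's lid, the strip about 20 mm in front of the cork, and the oil bottle, placed last, midway between the two. By the top camera all four are within a few mm of target, and the cork and tin have not moved noticeably; I left the flatter block alone.

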